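# Level the agar-pouring plate with its screw foot

### The arm

A 6-joint arm with a two-finger parallel gripper is mounted at the origin on a cart in front of the work surface, level with it; the furniture and walls round the work are solid. World frame = base frame: x ahead of the robot, y to its left, z up, the work surface at z = 0. Lengths are in m, angles in rad, forces in N, time in s.
With the tool pointing down it reaches from about 0.4 to 0.825 m from the base axis. Payload 7 kg.
Tool frame: the origin (TCP) lies midway between the tips of the shut fingers; the grasp point (between the pads) lies 19 mm behind it; z points along the fingers, y is the line along which they close (so a half turn about z gives the same grasp; the last joint's range is limited). The gripper opens to 85 mm and grips with 20 to 120 N. Pads are 22 mm wide; open, the fingers measure 114 mm over their backs; the gripper's body (76 mm by 85 mm) begins 54 mm behind the grasp point. The pads swing forward as they close: fully open they stand 13 mm farther back than shut.
Start: joints at [1.391, 0.359, 0.012, 0, -1.224, -0.288], TCP at [0.304, 0.602, 0.204] pointing down, gripper open.
Joint ranges: [-3.07, 3.07], [-1.43, 2.12], [-1.02, 1.25], [-3.03, 1.67], [-3.05, -0], [-3.03, 3.03]. Speed limits (rad/s): [2.39, 2.39, 3.01, 3.14, 3.14, 3.14].

### API

Orientations are given as a rotation vector (axis times angle).
In Python, from rig import arm gives the robot as it stands. The module is installed in compiled form; this text tells all that it offers.
- The arm moves only by the shell command python3 -m handwheel 'ROWS' [FORCE]. ROWS is text: rows parted by semicolons, each of 5 numbers parted by spaces: the opening, from -1 (shut) to 1 (fully open), then the shift along the tool's x, y, z scaled (see below), then the turn about the tool's z scaled (see below). In form: fingers x y z spin; .... A call has exactly 5 rows; each row shifts and turns the commanded pose from where the row before left it, along the tool's axes as they then stand; what a row does not reach is not made up. The controller multiplies each number of a shift by 0.02 m and each number of a turn by 8 degrees. A row lasts 1/10 s, in which the tool goes at most 50 mm and 8.59 degrees, less where a joint would pass 70% of its speed; a pose out of reach is approached as far as the arm can. A call with a number of a shift or a turn outside -1 to 1 is refused whole. A call with a gripper value outside its range is refused whole. The fingers move at their own pace and stop on an object; FORCE is the grip in N (left out, the last holds). Time passes only in rows, so rows that do not move let the fingers close, or fill a call up. It gives the time, the measured TCP pose, the force, the opening and the grip force at its end, in the units of the state.
- arm.get_state(): the state, without advancing time (a new reading comes with each control period).
- arm.read_camera(name): name is "side" or "top" or "wrist"; returns the picture (400x640x3 uint8, blue, green, red); there is no depth.
- arm.camera_params(name): a dict with "camera_matrix" (3x3 intrinsics, pixels), "extrinsics" (4x4, takes a point from camera to world coordinates); the wrist camera has in their place "tool_from_camera" (4x4, takes a point from camera to tool coordinates, whose origin is the TCP and whose axes are the flange's). Camera axes: x right, y up, looking along -z (the intrinsics and any distortion apply to the point x, -y, -z); pixel columns grow to the right and rows downward; lengths in m; the calibration is good to about 2 mm. A picture is of the moment at which its call begins: read the wrist's pose just before it. camera_params takes no time and is no camera call.
- arm.sign_off(): hands the job in; it is judged then, once.
Trained networks look in the newest picture that a camera, given by its name, has taken for a name from the list of things; names that differ only in an ending like _2 or _b are one class to them, and where a whole thing is asked for, a point or a joint stands for the part that bears it (a point fixed in the world has none). Each returns a list of dicts, best first, with "conf" (0 to 1); they miss things now and then, are a little off and sometimes report something else, mostly with a low value. They report only what shows in the picture. A call takes as long as a camera call. They do not tell look-alikes from the thing itself.
- arm.find_in(camera, query): "xy" ([column, row] in pixels, amid what is visible of it).
- arm.tip_of(camera, query): "xy" ([column, row] in pixels: a listed point, or the origin of a listed thing).
The state is a dict: "clock": time; "qpos": joint angles; "dq": joint speeds; "joint_torque": joint torques, N m; "eef_pos": TCP position; "eef_rot": TCP orientation; "contact_force": force on the tool from outside, world axes, zero at the start; "wrist_torque": the same for the moment, N m; "gripper_width": opening from 0.0 (shut) to 1.0 (fully open); "grasp_force": force on a finger pad.
Only numpy, scipy, OpenCV 4.12 (cv2) and the standard library are available. Lean on these libraries where they do the work, as an engineer would, in place of code of your own. Each camera call takes 0.05 s, during which the arm holds its last target. There are 200 camera calls.

### The job

Get the aluminium pouring plate level so that agar sets evenly: lay the spirit level lengthwise on the plate, in line with its screw foot and clear of the knob, let go and see which way the bubble runs; then turn the knurled knob of the screw foot until the bubble rests between the two dark rings of the vial. Last, press the spirit level down onto the plate with light, steady finger pressure to keep everything seated, the bubble still between the rings, and finish while still pressing it so that I can tighten the lock nut. Do not knock over the flask or the bottle beside it.

Things in the scene. Friction and masses are not known exactly. Their poses are not given: they have to be found in the camera images.
- plate: Bare aluminium plate, 220 x 150 x 10 mm, of the levelling table. Origin: centre of its top face, 50 mm above the worktop. x runs along the 220 mm, from the screw foot (x = -88 mm) to the two plain feet under it (x = +70, y = +-55 mm); z up. It leans only about the line of the plain feet; at the start the screw-foot end is 0.7 to 1.3 degrees low. It does not slide on the worktop.
- level_place (a point): Point on the plate's top face, 30 mm from its centre towards the plain feet, on its middle line: a good place for the middle of the spirit level, which then leaves room for fingers round the knob. Same axes as the plate.
- foot_knob (a point): Centre of the black knurled knob on the screw foot: upright, 40 mm in diameter, 24 mm high, underside 14 mm over the plate; it neither rises nor falls as it turns. Right-handed screw, 8 mm a turn: clockwise from above raises the foot end of the plate (0.008 rad of lean, 4.4 mm of bubble, per rad of knob). It turns easily (0.06 N m), by hand in several grasps, and stays where it is left.
- level: Loose aluminium block spirit level, 110 mm long (x), 26 wide (y; 25 above 9 mm height), 30 high, 0.18 kg, on the worktop left of the plate. Origin: centre of its underside. Sides flat up to 19 mm height (30 mm over the last 28 mm at each end). Glass vial, 16 mm thick, in the middle 54 mm of the top, crown at 27.5 mm. Press on the flat black lands at x = +-30 to +-52 mm, 30 mm above the underside.
- bubble (a joint): Place of the 15 mm long white bubble in the vial: metres from the middle along the level's x axis, -0.0145 to 0.0145 (end of the vial). It runs to the higher end, 9.6 mm per degree of lean, and takes about 1.5 s to settle. Within 3 mm either side of 0 it counts as between the two dark rings round the vial.
- flask: Conical glass flask, 63 mm in diameter, 102 mm high, on the worktop behind and to the left; leave it standing. Origin at the centre of its underside.
- reagent_0: White bottle with blue cap, 56 mm in diameter, 105 mm high, beside the flask; leave it standing. Origin at the centre of its underside.
Not all that is in view belongs to the job. Several things have the shape of the level; the one meant has the colours described above.

How it is judged:
By the outcome, as a careful person would: the job done as asked, in the order asked, and still so for the second after the job is handed in, while the arm keeps its last pose, push and grip.
It also fails if it takes over 72 s, if anything falls off the work surface, if the arm or the gripper's body presses on something with over 40 N, if the wrist force passes 120 N, or if a joint passes its speed limit or range.

## Working session

There is one attempt and no reset: what is moved stays moved. The work goes in short steps, Python scripts to look and compute and a shell command to move; the robot and the scene stay as the last step left them, time stands still between calls to the robot, and variables do not carry over. Pictures are saved under pics/ and viewed, at most 10 in all, crops included, and the job is handed in when it is done.

```bash
mkdir -p pics
cat > h.py <<'E'
import numpy as np, cv2
from rig import arm
from scipy.spatial.transform import Rotation as R
def cam(name):
    p=arm.camera_params(name); K=np.array(p["camera_matrix"])
    if "extrinsics" in p: T=np.array(p["extrinsics"])
    else:
        s=arm.get_state(); T0=np.eye(4); T0[:3,:3]=R.from_rotvec(s["eef_rot"]).as_matrix(); T0[:3,3]=s["eef_pos"]; T=T0@np.array(p["tool_from_camera"])
    return K,T,p
def ray(KT,xy):
    K,T=KT[:2]; d=np.linalg.inv(K)@[xy[0],xy[1],1]; d=np.array([d[0],-d[1],-d[2]])
    return T[:3,3],T[:3,:3]@d
def onz(KT,xy,z):
    o,d=ray(KT,xy); return o+d*(z-o[2])/d[2]
def proj(KT,P):
    K,T=KT[:2]; c=np.linalg.inv(T)@np.append(P,1); u=K@[c[0],-c[1],-c[2]]; return u[:2]/u[2]
E
python3 - <<'E'
from h import *
s=arm.get_state(); print({k:np.round(v,3) for k,v in s.items()})
for n in ("top","side","wrist"):
    k=cam(n); print(n,{a:v for a,v in k[2].items() if a not in("camera_matrix","extrinsics")},np.round(k[1],3).tolist())
    im=arm.read_camera(n); cv2.imwrite(f"pics/{n}0.png",im)
    if n=="wrist": continue
    for q,z in (("plate",.05),("level",0),("flask",0),("reagent_0",0),("foot_knob",.076),("level_place",.05)):
        r=arm.tip_of(n,q); print(q,[(np.round(x["xy"]),round(x["conf"],2),np.round(onz(k,x["xy"],z)[:2],3)) for x in r])
cv2.imwrite("pics/both.png",cv2.resize(np.vstack([cv2.imread("pics/top0.png"),cv2.imread("pics/side0.png")]),(480,600)))
E
```

```text
{'clock': np.float64(0.0), 'qpos': array([ 1.391,  0.359,  0.011, -0.   , -1.224, -0.288]), 'dq': array([-0.   ,  0.001, -0.001, -0.001,  0.001, -0.002]), 'joint_torque': array([-0.0000e+00, -5.8332e+01,  2.9341e+01,  6.9370e+00, -6.0000e-03,
        0.0000e+00]), 'eef_pos': array([0.304, 0.602, 0.203]), 'eef_rot': array([ 3.054, -0.728, -0.   ]), 'contact_force': array([ 0.419, -0.525,  0.146]), 'wrist_torque': array([-0.029, -0.026, -0.009]), 'grasp_force': np.float64(0.0), 'gripper_width': np.float64(1.001)}
top {} [[-0.025, 0.988, -0.151, 0.349], [-1.0, -0.023, 0.016, 0.188], [0.012, 0.151, 0.988, 1.144], [0.0, 0.0, 0.0, 1.0]]
plate [(array([352., 158.]), 0.75, array([0.595, 0.092]))]
level [(array([264., 244.]), 0.74, array([0.405, 0.303])), (array([425., 156.]), 0.61, array([ 0.607, -0.089])), (array([250., 156.]), 0.45, array([0.615, 0.335]))]
flask [(array([253., 157.]), 0.69, array([0.613, 0.327]))]
reagent_0 [(array([210., 162.]), 0.73, array([0.605, 0.431]))]
foot_knob [(array([361., 195.]), 0.53, array([0.503, 0.079])), (array([264., 242.]), 0.52, array([0.405, 0.294]))]

[... 392 characters left out ...]
88.]), 0.77, array([0.609, 0.436]))]
foot_knob [(array([344., 228.]), 0.94, array([0.504, 0.082]))]
level_place [(array([380., 222.]), 0.68, array([0.619, 0.101])), (array([324., 202.]), 0.29, array([0.555, 0.247]))]
wrist {'tool_from_camera': array([[-3.83334718e-04,  9.51846150e-01,  3.06575863e-01,
         7.88598275e-02],
       [ 9.99999841e-01,  4.91652594e-04, -2.76091442e-04,
         4.05193626e-04],
       [-4.13525394e-04,  3.06575709e-01, -9.51846187e-01,
        -1.70774864e-01],
       [ 0.00000000e+00,  0.00000000e+00,  0.00000000e+00,
         1.00000000e+00]])} [[-0.451, 0.849, 0.274, 0.375], [-0.892, -0.43, -0.138, 0.567], [0.0, -0.307, 0.952, 0.375], [0.0, 0.0, 0.0, 1.0]]
```

View pics/top0.png

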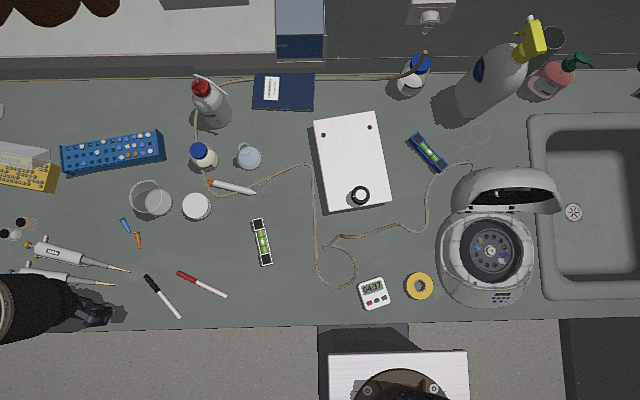

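View pics/side0.png

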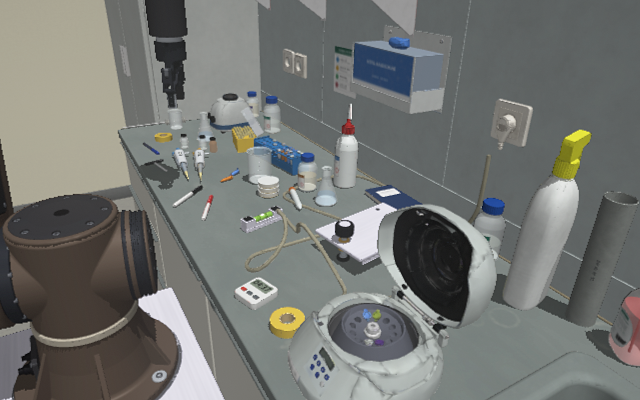

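Look-alikes in the top picture: the silver block with black lands at (262,242), and the blue block at (427,152). The first fits the description (aluminium, black lands). The flask is at (249,155) and the bottle at (203,155). I'll check the choice in one crop.

Run:
```python
from h import *
im=cv2.imread("pics/top0.png")
a=cv2.resize(im[210:275,225:300],None,fx=8,fy=8,interpolation=cv2.INTER_CUBIC)[:520]
b=cv2.resize(im[100:222,300:400],(0,0),fx=4.26,fy=4.26,interpolation=cv2.INTER_CUBIC)[:520]
h=min(len(a),len(b)); o=np.hstack([a[:h],b[:h]]); s=800/o.shape[1]; o=cv2.resize(o,None,fx=s,fy=s) if s<1 else o
print(a.shape,b.shape,s); cv2.imwrite("pics/crop1.png",o)
```

```text
(520, 600, 3) (520, 426, 3) 0.7797270955165692
```

View pics/crop1.png

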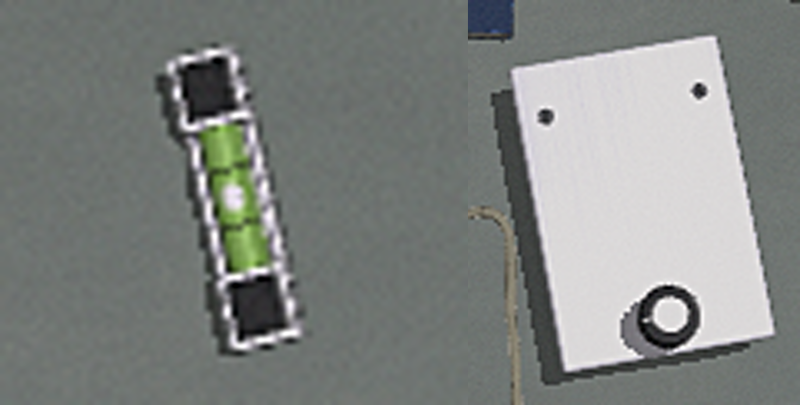

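The crop shows the silver block with black lands at both ends and a green vial, so it is the right one. Its centre is at about (262,242), and its corners and the plate's are readable, so I can work out poses.

Run:
```python
from h import *
k=cam("top")
L=[onz(k,(225+x/6.238,210+y/6.238),.03) for x,y in ((170,62),(237,48),(300,335),(230,352))]
P=[onz(k,(300+(x-468)/3.322,100+y/3.322),.05) for x,y in ((512,70),(717,36),(775,332),(563,372))]
for n,C in (("L",L),("P",P)):
    C=np.array(C); a=(C[0]+C[1]-C[2]-C[3])/2; b=(C[1]+C[2]-C[0]-C[3])/2
    print(n,C.mean(0).round(4),np.linalg.norm(a).round(3),np.linalg.norm(b).round(3),"axis deg",np.degrees(np.arctan2(a[1],a[0])).round(1),"from b",np.degrees(np.arctan2(b[1],b[0])).round(1)+90)
print("knob",onz(k,(300+(668-468)/3.322,100+316/3.322),.088))
Rm=R.from_rotvec(arm.get_state()["eef_rot"]).as_matrix(); print(Rm.round(3)); print("tool x deg",np.degrees(np.arctan2(Rm[1,0],Rm[0,0])))
```

```text
L [0.4073 0.3027 0.03  ] 0.108 0.026 axis deg 11.6 from b 11.400000000000006
P [0.5889 0.0921 0.05  ] 0.216 0.148 axis deg 8.1 from b 9.0
knob [0.50164745 0.08067854 0.088     ]
[[ 0.893 -0.451 -0.   ]
 [-0.451 -0.893  0.   ]
 [-0.    -0.    -1.   ]]
tool x deg -26.8061777143253
```

```bash
cat >> h.py <<'E'
def go(P,yaw,note=""):
    "print units (x y z spin) from measured pose to P with tool x at yaw deg; shift expressed in axes AFTER the spin"
    s=arm.get_state(); p=np.array(s["eef_pos"]); M=R.from_rotvec(s["eef_rot"]).as_matrix()
    y0=np.degrees(np.arctan2(M[1,0],M[0,0])); d=(yaw-y0+180)%360-180; c,n=np.cos(np.radians(yaw)),np.sin(np.radians(yaw))
    v=np.array(P)-p; u=np.array([c*v[0]+n*v[1],n*v[0]-c*v[1],-v[2]])/.02
    print(note,"units",u.round(2),"spin",round(-d/8,2),"| t",round(s["clock"],2),"pos",p.round(4),"yaw",round(y0,1),"tilt",round(float(M[2,2]),4),"F",np.round(s["contact_force"],1),"w",round(float(s["gripper_width"]),3),"g",round(float(s["grasp_force"]),1),"q6",round(float(s["qpos"][5]),2))
E
python3 -m handwheel '1 0 0 0 -1;1 0 0 0 -1;1 0 0 0 -1;1 0 0 0 -1;1 0 0 0 -0.79'
python3 -m handwheel '1 0.14 1 0.27 0;1 0.14 1 0.27 0;1 0.14 1 0.27 0;1 0.14 1 0.27 0;1 0.14 1 0.27 0'
python3 -m handwheel '1 0.14 1 0.27 0;1 0.14 1 0.27 0;1 0.14 1 0.27 0;1 0.14 1 0.27 0;1 0.14 1 0.27 0'
python3 -m handwheel '1 0.14 1 0.27 0;1 0.14 1 0.27 0;1 0.14 1 0.27 0;1 0.14 1 0.27 0;1 0 0.5 0 0'
python3 - <<'E'
from h import *
go((.407,.303,.12),11.5)
k=cam("wrist"); im=arm.read_camera("wrist"); cv2.imwrite("pics/w1.png",im)
r=arm.tip_of("wrist","level"); print([(np.round(x["xy"]),round(x["conf"],2),np.round(onz(k,x["xy"],0)[:2],4)) for x in r])
for P in ((.407,.303,.03),): print(proj(k,P))
E
```

```text
clock: 1.25
eef_pos: [0.3044, 0.6024, 0.2039]
eef_rot: [-3.125, -0.324, 0.0]
contact_force: [-0.5, 0.4, -0.4]
gripper_width: 0.997
grasp_force: 0.0
clock: 1.75
eef_pos: [0.3383, 0.5065, 0.1768]
eef_rot: [-3.125, -0.315, -0.0]
contact_force: [0.4, -1.0, -0.9]
gripper_width: 0.995
grasp_force: 0.0
clock: 2.25
eef_pos: [0.3721, 0.411, 0.1497]
eef_rot: [-3.125, -0.316, -0.0]
contact_force: [0.5, -0.1, 0.8]
gripper_width: 1.0
grasp_force: 0.0
clock: 2.75
eef_pos: [0.4009, 0.3237, 0.1275]
eef_rot: [3.125, 0.313, -0.002]
contact_force: [-0.2, 0.9, 0.2]
gripper_width: 1.0
grasp_force: 0.0
 units [0.09 1.07 0.37] spin -0.01 | t 2.75 pos [0.4009 0.3237 0.1275] yaw 11.4 tilt -1.0 F [-0.2  0.9  0.2] w 1.0 g 0.0 q6 0.71
[(array([339., 181.]), 0.61, array([0.409 , 0.3023]))]
[339.99713399 190.9528917 ]
```

View pics/w1.png

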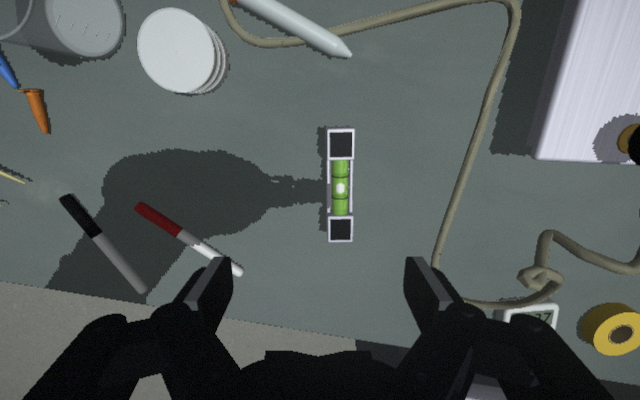

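The wrist view shows the level upright in the picture, centred at (340,186), which matches the projection. The tool is aligned with it. Nothing stands in the way, so I'll descend and grasp.

```bash
python3 -m handwheel '1 0.1 0.5 0.6 0;1 0.1 0.5 0.6 0;1 0.05 0.07 0.8 0;1 0 0 1 0;1 0 0 1 0' 40
python3 -m handwheel '0.4 0 0 0.8 0;0.2 0 0 0.8 0;0 0 0 0.5 0;0 0 0 0.15 0;0 0 0 0 0'
python3 -c "
from h import *
go((.410,.303,.002),11.5)"
```

```text
clock: 3.35
eef_pos: [0.4098, 0.3055, 0.0467]
eef_rot: [3.125, 0.315, -0.001]
contact_force: [-0.1, 0.8, -0.3]
gripper_width: 1.003
grasp_force: 0.0
clock: 3.85
eef_pos: [0.4097, 0.3058, 0.0028]
eef_rot: [3.125, 0.315, -0.001]
contact_force: [-0.2, 0.3, 0.5]
gripper_width: 0.5
grasp_force: 0.0
 units [-0.02  0.14  0.04] spin 0.0 | t 3.85 pos [0.4097 0.3058 0.0028] yaw 11.5 tilt -1.0 F [-0.2  0.3  0.5] w 0.5 g 0.0 q6 0.75
```

```bash
python3 -m handwheel '0 0 0.14 0 0;-0.2 0 0 0 0;-1 0 0 0 0;-1 0 0 0 0;-1 0 0 0 0' 40
python3 -m handwheel '-1 0 0 0 0;-1 0 0 -0.25 0;-1 0 0 -1 0;-1 0 0 -1 0;-1 0 0 -1 0'
python3 -c "
from h import *
go((.62,.0965,.09),8.5)"
```

```text
clock: 4.35
eef_pos: [0.4105, 0.3035, 0.0036]
eef_rot: [-3.125, -0.315, -0.001]
contact_force: [-0.8, -0.0, -0.6]
gripper_width: -0.001
grasp_force: 0.0
clock: 4.85
eef_pos: [0.4104, 0.3033, 0.0693]
eef_rot: [3.125, 0.315, -0.0]
contact_force: [-0.0, 1.1, 0.1]
gripper_width: -0.0
grasp_force: 0.0
 units [ 8.84 11.78 -1.04] spin 0.38 | t 4.85 pos [0.4104 0.3033 0.0693] yaw 11.5 tilt -1.0 F [-0.   1.1  0.1] w -0.0 g 0.0 q6 0.75
```

Run:
```python
from h import *
k=cam("wrist"); im=arm.read_camera("wrist"); cv2.imwrite("pics/w2.png",im)
r=arm.tip_of("wrist","level"); print([(np.round(x["xy"]),round(x["conf"],2),np.round(onz(k,x["xy"],0)[:2],4)) for x in r])
print(proj(k,arm.get_state()["eef_pos"]))
k=cam("top");im=arm.read_camera("top");r=arm.tip_of("top","level"); print([(np.round(x["xy"]),round(x["conf"],2),np.round(onz(k,x["xy"],0)[:2],4)) for x in r])
```

```text
[(array([315., 202.]), 0.68, array([0.4099, 0.305 ]))]
[314.87385222 235.66313648]
[(array([425., 154.]), 0.84, array([ 0.6111, -0.0885])), (array([263., 244.]), 0.74, array([0.4034, 0.3042])), (array([250., 157.]), 0.6, array([0.614 , 0.3354]))]
```

View pics/w2.png

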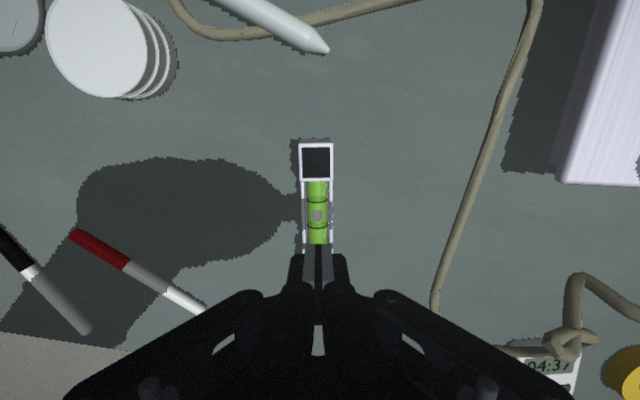

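The level is still standing on the table at (316,213), and the shut fingers' tips show at about row 253. The tips look shorter than reported, so I'll check that against the calibration and the side view.

Run:
```python
from h import *
s=arm.get_state(); k=cam("wrist"); M=R.from_rotvec(s["eef_rot"]).as_matrix()
for x in (-.011,0,.011):
    print(x,[proj(k,np.array(s["eef_pos"])+M@[x,0,z]).round() for z in (0,-.01,-.02,-.03,-.04,-.05)])
k=cam("side"); im=arm.read_camera("side"); u=proj(k,s["eef_pos"]); print(u, proj(k,np.array(s["eef_pos"])+M@[0,0,-.05]), proj(k,(.41,.304,0)))
c=im[140:260,190:350]; a=cv2.resize(c,(640,480),interpolation=cv2.INTER_CUBIC); cv2.drawMarker(a,(int((u[0]-190)*4),int((u[1]-140)*4)),(0,0,255),0,12); cv2.imwrite("pics/s2.png",a)
```

```text
-0.011 [array([317., 252.]), array([317., 260.]), array([317., 269.]), array([317., 278.]), array([317., 289.]), array([317., 302.])]
0 [array([317., 237.]), array([317., 244.]), array([317., 252.]), array([317., 260.]), array([317., 270.]), array([317., 282.])]
0.011 [array([317., 220.]), array([317., 227.]), array([317., 234.]), array([317., 242.]), array([317., 251.]), array([317., 261.])]
[261.44800117 198.78238751] [260.6836106 179.9955067] [262.20346688 223.47607469]
```

View pics/s2.png

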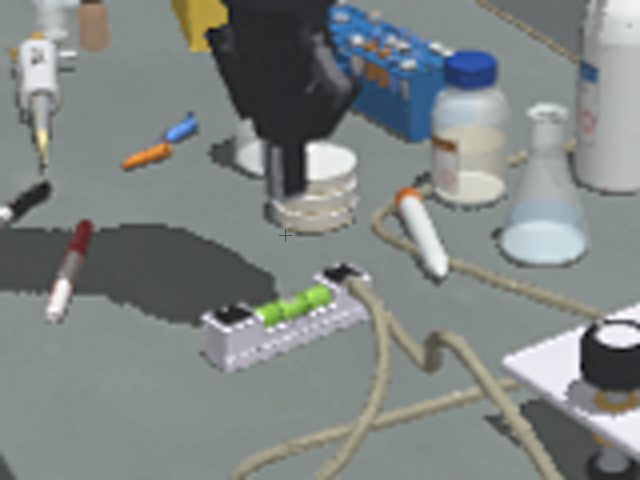

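The side view shows the shut tips at crop (287,195), about 10 px (27 mm) above where the reported TCP projects (285,236). So the real fingertips end 25–30 mm short of the reported TCP, and the fingers closed above the level. I'll redo the grasp lower, in guarded steps.

```bash
python3 -m handwheel '0.2 0 0 0 0;0.2 0 0 0.2 0;0.2 0 0 1 0;0.2 0 0 1 0;0.2 0 0 1 0' 40
python3 -m handwheel '0.2 0 0 0.6 0;0.2 0 0 0.3 0;0.2 0 0 0.2 0;0.2 0 0 0.2 0;0.2 0 0 0 0'
python3 -c "
from h import *
go((.410,.304,-.022),11.5)"
```

```text
clock: 5.6
eef_pos: [0.4102, 0.3031, 0.003]
eef_rot: [3.125, 0.315, -0.001]
contact_force: [0.6, 0.5, -0.7]
gripper_width: 0.602
grasp_force: 0.0
clock: 6.1
eef_pos: [0.4105, 0.3035, -0.0217]
eef_rot: [-3.126, -0.315, -0.0]
contact_force: [1.1, -0.1, -0.4]
gripper_width: 0.601
grasp_force: 0.0
 units [-0.02 -0.03  0.02] spin 0.0 | t 6.1 pos [ 0.4105  0.3035 -0.0217] yaw 11.5 tilt -1.0 F [ 1.1 -0.1 -0.4] w 0.601 g 0.0 q6 0.75
```

```bash
python3 -m handwheel '0 0 0 0 0;-1 0 0 0 0;-1 0 0 0 0;-1 0 0 0 0;-1 0 0 0 0' 40
python3 -c "
from h import *
go((.410,.304,-.022),11.5)"
```

```text
clock: 6.6
eef_pos: [0.4107, 0.3038, -0.021]
eef_rot: [-3.125, -0.316, -0.001]
contact_force: [-1.2, -0.2, 6.5]
gripper_width: 0.281
grasp_force: 39.5
 units [-0.03 -0.02  0.05] spin 0.01 | t 6.6 pos [ 0.4107  0.3038 -0.021 ] yaw 11.5 tilt -1.0 F [-1.2 -0.2  6.5] w 0.281 g 39.5 q6 0.75
```

```bash
python3 -m handwheel '-1 0 0 -0.3 0;-1 0 0 -0.8 0;-1 0 0 -1 0;-1 0 0 -1 0;-1 0 0 -1 0.38' 60
python3 -m handwheel '-1 0.74 0.95 -0.5 0;-1 0.74 0.95 -0.4 0;-1 0.74 0.95 0 0;-1 0.74 0.95 0 0;-1 0.74 0.95 0 0'
python3 -m handwheel '-1 0.74 0.95 0 0;-1 0.74 0.95 0 0;-1 0.74 0.95 0 0;-1 0.74 0.95 0 0;-1 0.74 0.95 0 0'
python3 - <<'E'
from h import *
go((.62,.0965,.04),8.5)
for n in ("wrist","top","side"):
    k=cam(n); im=arm.read_camera(n); cv2.imwrite(f"pics/{n}3.png",im)
    for q,z in (("plate",.05),("level_place",.05),("foot_knob",.076)):
        r=arm.tip_of(n,q); print(n,q,[(np.round(x["xy"]),round(x["conf"],2),np.round(onz(k,x["xy"],z)[:2],4)) for x in r])
E
```

```text
clock: 7.1
eef_pos: [0.4101, 0.303, 0.0611]
eef_rot: [3.133, 0.231, -0.001]
contact_force: [-0.0, 1.3, -2.3]
gripper_width: 0.273
grasp_force: 59.2
clock: 7.6
eef_pos: [0.4979, 0.2194, 0.0785]
eef_rot: [-3.133, -0.232, 0.0]
contact_force: [0.5, 0.6, -2.3]
gripper_width: 0.277
grasp_force: 59.2
clock: 8.1
eef_pos: [0.585, 0.1364, 0.0782]
eef_rot: [3.133, 0.232, -0.001]
contact_force: [0.8, 0.5, -0.5]
gripper_width: 0.276
grasp_force: 59.2
 units [1.44 2.23 1.91] spin -0.0 | t 8.1 pos [0.585  0.1364 0.0782] yaw 8.5 tilt -1.0 F [ 0.8  0.5 -0.5] w 0.276 g 59.2 q6 1.16
wrist plate [(array([379., 222.]), 0.61, array([0.5902, 0.092 ]))]
wrist level_place [(array([380., 180.]), 0.89, array([0.6205, 0.0982]))]
wrist foot_knob []
top plate [(array([349., 158.]), 0.78, array([0.5947, 0.0986]))]
top level_place [(array([349., 145.]), 0.88, array([0.6244, 0.098 ]))]
top foot_knob [(array([362., 196.]), 0.74, array([0.5013, 0.0746]))]
side plate [(array([371., 229.]), 0.77, array([0.5806, 0.0831])), (array([360., 201.]), 0.59, array([0.6404, 0.2128]))]
side level_place [(array([382., 223.]), 0.72, array([0.6202, 0.0944]))]
side foot_knob [(array([344., 228.]), 0.87, array([0.5043, 0.0811]))]
```

View pics/wrist3.png

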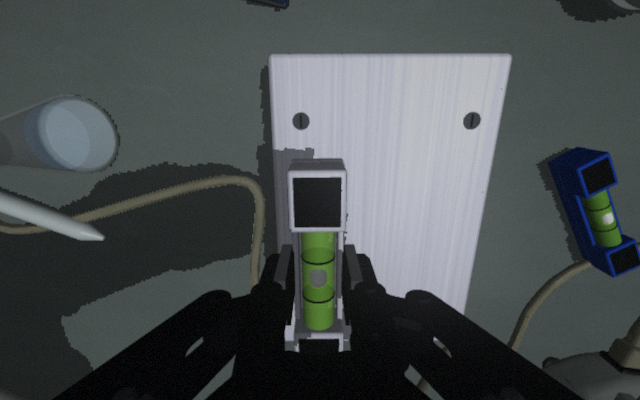

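The wrist view shows the level held straight, its near land at (318,200), parallel to the plate edges (270→ and 510→). The flask is clear. Next I'll shift over level_place and lower it.

```bash
python3 -m handwheel '-1 0.5 0.75 0 0;-1 0.5 0.75 0.3 0;-1 0.47 0.75 0.6 0;-1 0 0 0.7 0;-1 0 0 0.5 0'
python3 -m handwheel '-1 0 0 0.15 0;-1 0 0 0.1 0;-1 0 0 0.05 0;-1 0 0 0.05 0;-1 0 0 0 0'
python3 -c "
from h import *
go((.6205,.0975,.028),8.5)"
```

```text
clock: 9.2
eef_pos: [0.6198, 0.0964, 0.0343]
eef_rot: [3.133, 0.23, -0.003]
contact_force: [0.3, -0.6, -2.3]
gripper_width: 0.277
grasp_force: 59.3
clock: 9.7
eef_pos: [0.6207, 0.0974, 0.0297]
eef_rot: [-3.133, -0.233, -0.001]
contact_force: [-0.1, 0.7, -1.1]
gripper_width: 0.277
grasp_force: 59.3
 units [-0.01 -0.    0.08] spin -0.0 | t 9.7 pos [0.6207 0.0974 0.0297] yaw 8.5 tilt -1.0 F [-0.1  0.7 -1.1] w 0.277 g 59.3 q6 1.25
```

```bash
python3 -m handwheel '-1 0 0 0.05 0;-1 0 0 0 0;-1 0 0 0.03 0;-1 0 0 0 0;-1 0 0 0 0' 25
```

```text
clock: 10.2
eef_pos: [0.6207, 0.0973, 0.0286]
eef_rot: [-3.133, -0.233, -0.001]
contact_force: [-4.1, 0.8, 6.0]
gripper_width: 0.273
grasp_force: 60.3
```

```bash
python3 -m handwheel '-0.3 0 0 0 0;-0.2 0 0 0 0;0 0 0 -0.1 0;0.2 0 0 -0.3 0;0.2 0 0 -1 0' 30
python3 -m handwheel '0.4 0 0 -1 0;0.6 0 0 -1 0;0.8 0 0 -1 0;1 0 0 -1 0;1 0 0 -1 0'
python3 - <<'E'
from h import *
go((.6205,.0975,.028),8.5)
k=cam("wrist"); im=arm.read_camera("wrist"); cv2.imwrite(f"pics/wrist4.png",im)
for q,z in (("level",.05),("bubble",.0765)):
  r=arm.tip_of("wrist",q); print(q,[(np.round(x["xy"]),round(x["conf"],2),np.round(onz(k,x["xy"],z)[:2],4)) for x in r])
u=proj(k,(.6205,.0975,.08)); c0,r0=int(u[0])-100,int(u[1])-75; print(u,c0,r0)
cv2.imwrite("pics/w4.png",cv2.resize(im[max(r0,0):r0+150,c0:c0+200],None,fx=4,fy=4,interpolation=cv2.INTER_CUBIC))
E
```

```text
clock: 10.7
eef_pos: [0.6192, 0.0966, 0.0544]
eef_rot: [3.132, 0.232, -0.006]
contact_force: [0.7, -0.1, -1.0]
gripper_width: 0.599
grasp_force: 0.0
clock: 11.2
eef_pos: [0.6205, 0.097, 0.1571]
eef_rot: [-3.133, -0.232, -0.001]
contact_force: [-0.6, 0.2, 0.2]
gripper_width: 0.999
grasp_force: 0.0
 units [ 0.   -0.02  6.45] spin -0.0 | t 11.2 pos [0.6205 0.097  0.1571] yaw 8.5 tilt -1.0 F [-0.6  0.2  0.2] w 0.999 g 0.0 q6 1.25
level [(array([477., 211.]), 0.79, array([ 0.6229, -0.0632])), (array([318., 190.]), 0.66, array([0.6205, 0.0959])), (array([318., 219.]), 0.66, array([0.5913, 0.0923])), (array([104., 157.]), 0.52, array([0.6231, 0.2994]))]Traceback (most recent call last):
  File "<stdin>", line 5, in <module>
ValueError: it knows: flask, foot_knob, level, level_place, plate, reagent
```

```bash
cat >> h.py <<'E'
def bub(show=None):
    "bubble place in mm from vial middle, + towards plain feet (plate +x); wrist camera, level on plate"
    k=cam("wrist"); im=arm.read_camera("wrist"); u=proj(k,(.6205,.0975,.077)).round().astype(int)
    a=max(u[1]-70,0); c=im[a:u[1]+70,max(u[0]-60,0):u[0]+60].astype(int); x0=max(u[0]-60,0)
    if show: cv2.imwrite(show,cv2.resize(c.astype(np.uint8),None,fx=4,fy=4,interpolation=cv2.INTER_CUBIC))
    g=((c[...,1]-c[...,0]>50)&(c[...,1]>90)).astype(np.uint8)
    n,l,st,ce=cv2.connectedComponentsWithStats(cv2.morphologyEx(g,cv2.MORPH_CLOSE,np.ones((13,9)))); i=1+np.argmin([np.hypot(*(ce[j]-[u[0]-x0,u[1]-a]))-(st[j,4]>150)*1000 for j in range(1,n)])
    x,y,w,h,_=st[i]; v=c[y:y+h,x:x+w]; sub=v[:,w//2-3:w//2+4]
    sat=(sub.max(2)-sub.min(2)).min(1); br=sub.max(2).mean(1)
    print("vial box",x+x0,y+a,w,h); print("sat",sat.tolist()); print("br",br.round().astype(int).tolist())
    W=((v.max(2)-v.min(2))<60)&(v.max(2)>110); W[:, :2]=0; W[:, -2:]=0
    rr=np.argwhere(W)[:,0]; bx=x+x0+w/2
    f=lambda r:onz(k,(bx,r+a+y),.077)
    ax=np.array([np.cos(np.radians(8.5)),np.sin(np.radians(8.5)),0])
    mid=(f(0)+f(h-1))/2
    if len(rr): print("bubble n",len(rr),"mm",round(1e3*float((f(np.median(rr))-mid)@ax),1),"span",round(1e3*float((f(rr.min())-f(rr.max()))@ax),1),"vial len",round(1e3*float((f(0)-f(h-1))@ax),1),"mid",mid.round(4))
E
python3 - <<'E'
from h import *
bub("pics/w5.png")
E
```

```text
vial box 312 173 14 57
sat [49, 68, 67, 68, 69, 67, 71, 68, 69, 68, 69, 68, 69, 70, 70, 58, 17, 4, 5, 4, 4, 2, 3, 3, 2, 4, 26, 62, 68, 67, 68, 67, 67, 67, 65, 62, 64, 62, 63, 43, 30, 55, 69, 68, 66, 66, 65, 68, 66, 68, 65, 67, 66, 66, 66, 65, 43]
br [141, 149, 150, 149, 150, 150, 149, 149, 150, 150, 149, 147, 148, 148, 150, 159, 177, 181, 184, 196, 169, 124, 117, 108, 109, 112, 127, 143, 147, 146, 147, 146, 146, 143, 137, 132, 132, 131, 131, 105, 88, 128, 145, 146, 146, 145, 145, 145, 146, 145, 142, 140, 140, 140, 140, 140, 126]
bubble n 117 mm 7.3 span 52.6 vial len 52.6 mid [0.6193 0.0955 0.077 ]
```

View pics/w5.png

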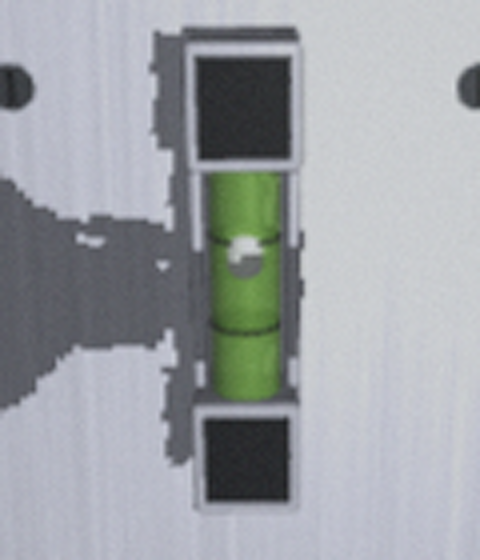

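The picture shows the level lying square on the plate, with rings at crop rows 240 and 328. The bubble, at about row 258, is towards the plain feet, so the screw-foot end is low as expected. I'll go over to the knob and measure again while the bubble settles.

```bash
python3 -m handwheel '1 -1 0 0 0;0.6 -1 0 0 0;0.4 -1 0 0 0;0.4 -1 0 0 0;0.4 -1 0 0 0'
python3 -m handwheel '0.4 -0.96 0 0 0;0.4 0 0 0 0;0.4 0 0 0 0;0.4 0 0 0 0;0.4 0 0 0 0'
cat >> h.py <<'E'
def bub2(retries=1):
    import io,contextlib
    k=cam("wrist"); im=arm.read_camera("wrist").astype(int)
    ax=np.array([np.cos(np.radians(8.5)),np.sin(np.radians(8.5)),0]); o=np.array([.6193,.0955,.077])
    t=np.arange(-.030,.0301,.0005); pts=[[proj(k,o+ax*s+np.array([-ax[1],ax[0],0])*w) for w in (-.003,-.0015,0,.0015,.003)] for s in t]
    m=np.array(pts,dtype=np.float32); S=cv2.remap(im.astype(np.float32),m[...,0],m[...,1],cv2.INTER_LINEAR)
    sat=(S.max(2)-S.min(2)).mean(1); br=S.max(2).mean(1)
    i=t*1e3; print("t mm:sat/br"," ".join(f"{a:.0f}:{b:.0f}/{c:.0f}" for a,b,c in zip(i[::2],sat[::2],br[::2])))
    return i,sat,br
E
python3 - <<'E'
from h import *
go((.5025,.08,.157),8.5); bub2()
for n in ("wrist","side","top"):
    k=cam(n)
    if n!="wrist": arm.read_camera(n)
    r=arm.tip_of(n,"foot_knob"); print(n,[(np.round(x["xy"]),round(x["conf"],2),np.round(onz(k,x["xy"],.076)[:2],4)) for x in r])
E
```

```text
clock: 11.85
eef_pos: [0.5203, 0.082, 0.1549]
eef_rot: [3.133, 0.232, -0.002]
contact_force: [-0.9, -0.1, 0.8]
gripper_width: 0.702
grasp_force: 0.0
clock: 12.35
eef_pos: [0.5031, 0.0796, 0.1554]
eef_rot: [3.133, 0.232, -0.001]
contact_force: [0.3, 0.7, -0.5]
gripper_width: 0.701
grasp_force: 0.0
 units [-0.03 -0.02 -0.08] spin -0.0 | t 12.35 pos [0.5031 0.0796 0.1554] yaw 8.5 tilt -1.0 F [ 0.3  0.7 -0.5] w 0.701 g 0.0 q6 1.18
t mm:sat/br -30:6/120 -29:7/211 -28:11/211 -27:21/168 -26:71/166 -25:76/166 -24:75/165 -23:75/166 -22:76/165 -21:76/166 -20:76/165 -19:76/166 -18:76/167 -17:75/167 -16:76/167 -15:77/166 -14:76/167 -13:76/165 -12:74/155 -11:54/123 -10:39/107 -9:71/157 -8:76/165 -7:77/166 -6:76/165 -5:76/164 -4:76/165 -3:76/166 -2:76/165 -1:75/162 0:75/161 1:76/162 2:72/167 3:38/179 4:18/190 5:14/198 6:13/202 7:12/203 8:13/200 9:12/198 10:12/188 11:15/177 12:40/180 13:74/168 14:78/163 15:77/162 16:76/161 17:76/162 18:76/161 19:77/162 20:76/162 21:76/162 22:76/161 23:76/158 24:75/152 25:75/152 26:75/150 27:60/134 28:8/107 29:12/183 30:7/212
wrist [(array([320., 196.]), 0.93, array([0.5058, 0.0771]))]
side [(array([346., 226.]), 0.87, array([0.5122, 0.0827]))]
top []
```

The bubble has settled 7.2 mm towards the plain feet, so the knob needs about 1.64 rad (94°) clockwise from above, i.e. positive tool spin. I'll descend onto the knob at z 0.038.

```bash
python3 -m handwheel '0.4 0.06 0 1 0;0.4 0 0 1 0;0.4 0 0 1 0;0.4 0 0 1 0;0.4 0 0 0.7 0' 30
python3 -m handwheel '0.4 0 0 0.6 0;0.4 0 0 0.4 0;0.2 0 0 0.17 0;-0.2 0 0 0 0;-1 0 0 0 0'
python3 -m handwheel '-1 0 0 0 0;-1 0 0 0 0;-1 0 0 0 0;-1 0 0 0 0;-1 0 0 0 0'
python3 -c "
from h import *
go((.504,.079,.038),8.5)"
```

```text
clock: 13.15
eef_pos: [0.5033, 0.0795, 0.0604]
eef_rot: [3.133, 0.232, -0.002]
contact_force: [-0.4, -0.4, -0.2]
gripper_width: 0.699
grasp_force: 0.0
clock: 13.65
eef_pos: [0.5038, 0.0795, 0.0383]
eef_rot: [3.133, 0.232, -0.0]
contact_force: [2.1, -2.2, -6.6]
gripper_width: 0.455
grasp_force: 31.1
clock: 14.15
eef_pos: [0.5038, 0.0796, 0.0383]
eef_rot: [3.133, 0.232, -0.0]
contact_force: [1.2, -3.4, -5.9]
gripper_width: 0.453
grasp_force: 31.1
 units [0.01 0.03 0.02] spin -0.0 | t 14.15 pos [0.5038 0.0796 0.0383] yaw 8.5 tilt -1.0 F [ 1.2 -3.4 -5.9] w 0.453 g 31.1 q6 1.18
```

```bash
python3 -m handwheel '-1 0 0 0 0.8;-1 0 0 0 0.8;-1 0 0 0 0.8;-1 0 0 0 0.8;-1 0 0 0 0.8'
python3 -m handwheel '-1 0 0 0 0.8;-1 0 0 0 0.8;-1 0 0 0 0.8;-1 0 0 0 0.8;-1 0 0 0 0.8'
python3 -m handwheel '-1 0 0 0 0.8;-1 0 0 0 0.8;-1 0 0 0 0.8;-1 0 0 0 0.8;-1 0 0 0 0.6'
python3 -c "
from h import *
go((.504,.079,.038),8.5)"
```

```text
clock: 14.65
eef_pos: [0.5038, 0.0797, 0.0383]
eef_rot: [3.074, -0.647, 0.0]
contact_force: [2.7, -1.6, -5.8]
gripper_width: 0.458
grasp_force: 31.1
clock: 15.15
eef_pos: [0.5039, 0.0798, 0.0383]
eef_rot: [-2.777, 1.469, -0.0]
contact_force: [2.0, -1.4, -6.5]
gripper_width: 0.457
grasp_force: 31.2
clock: 15.65
eef_pos: [0.504, 0.0799, 0.0383]
eef_rot: [-2.294, 2.146, -0.0]
contact_force: [2.7, -1.9, -7.9]
gripper_width: 0.455
grasp_force: 31.2
 units [-0.01  0.05  0.02] spin -11.83 | t 15.65 pos [0.504  0.0799 0.0383] yaw -86.2 tilt -1.0 F [ 2.7 -1.9 -7.9] w 0.455 g 31.2 q6 -0.48
```

```bash
python3 -m handwheel '0.2 0 0 0 0;0.4 0 0 0 0;0.4 0 0 -0.3 0;0.4 0 0 -0.8 0;0.4 0 0 -1 0'
python3 -m handwheel '0.4 0 0 -1 0;0.4 0 0 -1 -1;0.4 0 0 -1 -1;0.4 0 0 -0.8 -1;0.4 0 0 0 -1'
python3 -m handwheel '0.4 0 0 0 -1;0.4 0 0 0 -1;0.4 0 0 0 -1;0.4 0 0 0 -1;0.4 0 0 0 -1'
python3 -m handwheel '-1 0 0 0 -1;-1 0 0 0 -1;-1 0 0 0 -0.8;-1 0 0 0 0;-1 0 0 0 0'
python3 -c "
from h import *
go((.504,.079,.155),8.5);bub2()"
```

```text
clock: 16.15
eef_pos: [0.5035, 0.0797, 0.0809]
eef_rot: [2.3, -2.138, -0.001]
contact_force: [0.0, -0.6, 0.1]
gripper_width: 0.7
grasp_force: 0.0
clock: 16.65
eef_pos: [0.5054, 0.0805, 0.1597]
eef_rot: [-2.802, 1.412, -0.005]
contact_force: [-0.4, -1.3, -0.1]
gripper_width: 0.696
grasp_force: 0.0
clock: 17.15
eef_pos: [0.5039, 0.0799, 0.1571]
eef_rot: [-3.119, 0.369, -0.001]
contact_force: [0.5, -0.8, -0.1]
gripper_width: 0.704
grasp_force: 0.0
clock: 17.65
eef_pos: [0.5039, 0.0798, 0.1569]
eef_rot: [-3.133, -0.228, -0.001]
contact_force: [0.8, 0.1, 0.1]
gripper_width: -0.0
grasp_force: 0.0
 units [-0.    0.04  0.09] spin -0.02 | t 17.65 pos [0.5039 0.0798 0.1569] yaw 8.3 tilt -1.0 F [0.8 0.1 0.1] w -0.0 g 0.0 q6 1.17
t mm:sat/br -30:5/67 -29:7/166 -28:8/217 -27:12/204 -26:36/160 -25:73/164 -24:75/167 -23:76/168 -22:76/167 -21:75/166 -20:76/166 -19:76/167 -18:75/166 -17:76/167 -16:76/168 -15:76/167 -14:76/166 -13:76/167 -12:76/162 -11:71/147 -10:38/102 -9:54/132 -8:76/165 -7:76/162 -6:76/163 -5:75/168 -4:46/178 -3:18/192 -2:12/201 -1:12/204 0:12/204 1:12/203 2:12/203 3:13/203 4:16/198 5:30/189 6:67/173 7:77/165 8:75/157 9:73/146 10:71/145 11:43/105 12:49/121 13:75/160 14:76/161 15:76/161 16:76/163 17:76/161 18:76/162 19:77/162 20:76/162 21:76/161 22:76/161 23:76/160 24:76/155 25:75/152 26:74/150 27:73/149 28:37/112 29:11/140 30:10/202
```

The bubble edges are at −4.2 and 5.4 mm, the rings at −9.8 and 11.5, so it rests about 0.3 mm from the middle. Next I'll press on the land nearer the knob, which is inside the support triangle and leaves the bubble visible.

```bash
python3 -m handwheel '-1 0.8 0 0.6 0;-1 0.8 0 0.8 0;-1 0.8 0 0.8 0;-1 0.8 0 0.8 0;-1 0.64 0.06 0.7 0' 
python3 -m handwheel '-1 0 0 0.5 0;-1 0 0 0.3 0;-1 0 0 0.15 0;-1 0 0 0 0;-1 0 0 0 0' 
python3 -c "
from h import *
go((.5805,.0897,.056),8.5)"
```

```text
clock: 18.2
eef_pos: [0.5807, 0.09, 0.0815]
eef_rot: [3.133, 0.229, -0.0]
contact_force: [0.0, -0.1, -0.2]
gripper_width: -0.003
grasp_force: 0.0
clock: 18.7
eef_pos: [0.58, 0.09, 0.0641]
eef_rot: [-3.133, -0.232, -0.002]
contact_force: [0.7, 0.0, -0.2]
gripper_width: 0.0
grasp_force: 0.0
 units [0.02 0.02 0.41] spin -0.0 | t 18.7 pos [0.58   0.09   0.0641] yaw 8.5 tilt -1.0 F [ 0.7  0.  -0.2] w 0.0 g 0.0 q6 1.23
```

```bash
python3 -m handwheel '-1 0 0 0.08 0;-1 0 0 0.07 0;-1 0 0 0.05 0;-1 0 0 0 0;-1 0 0 0 0' | egrep 'pos|contact'
python3 -m handwheel '-1 0 0 0.05 0;-1 0 0 0 0;-1 0 0 0 0;-1 0 0 0 0;-1 0 0 0 0' | egrep 'pos|contact'
python3 -m handwheel '-1 0 0 0.05 0;-1 0 0 0 0;-1 0 0 0 0;-1 0 0 0 0;-1 0 0 0 0' | egrep 'pos|contact'
```

```text
eef_pos: [0.58, 0.0899, 0.0593]
contact_force: [0.3, 0.1, 0.1]
eef_pos: [0.58, 0.0898, 0.0583]
contact_force: [-0.3, 0.2, 1.1]
eef_pos: [0.58, 0.0899, 0.0573]
contact_force: [-0.1, -0.4, 0.7]
```

```bash
python3 -m handwheel '-1 0 0 0.05 0;-1 0 0 0 0;-1 0 0 0 0;-1 0 0 0 0;-1 0 0 0 0' | egrep 'pos|contact'
python3 -m handwheel '-1 0 0 0.05 0;-1 0 0 0 0;-1 0 0 0 0;-1 0 0 0 0;-1 0 0 0 0' | egrep 'pos|contact'
```

```text
eef_pos: [0.58, 0.0898, 0.0563]
contact_force: [0.9, 0.4, -0.2]
eef_pos: [0.58, 0.0899, 0.0553]
contact_force: [-1.1, 0.9, 0.6]
```

```bash
python3 -m handwheel '-1 0 0 0.05 0;-1 0 0 0 0;-1 0 0 0 0;-1 0 0 0 0;-1 0 0 0 0' | egrep 'pos|contact'
python3 -m handwheel '-1 0 0 0.05 0;-1 0 0 0 0;-1 0 0 0 0;-1 0 0 0 0;-1 0 0 0 0' | egrep 'pos|contact'
```

```text
eef_pos: [0.58, 0.0898, 0.0543]
contact_force: [0.4, 0.1, 0.5]
eef_pos: [0.58, 0.0899, 0.0533]
contact_force: [0.5, 0.1, -0.2]
```

```bash
python3 -m handwheel '-1 0 0 0.05 0;-1 0 0 0 0;-1 0 0 0 0;-1 0 0 0 0;-1 0 0 0 0' | egrep 'pos|contact'
python3 -m handwheel '-1 0 0 0.04 0;-1 0 0 0 0;-1 0 0 0 0;-1 0 0 0 0;-1 0 0 0 0' | egrep 'pos|contact'
python3 -c "
from h import *
arm.read_camera('wrist');bub2();cv2.imwrite('pics/w6.png',arm.read_camera('wrist'))"
```

```text
eef_pos: [0.5801, 0.0899, 0.0528]
contact_force: [-2.3, 0.3, 4.6]
eef_pos: [0.5802, 0.0899, 0.0527]
contact_force: [-4.7, 0.6, 12.1]
t mm:sat/br -30:14/170 -29:14/159 -28:11/123 -27:23/94 -26:66/126 -25:68/125 -24:69/127 -23:67/127 -22:69/127 -21:67/127 -20:69/130 -19:68/132 -18:68/133 -17:68/133 -16:68/133 -15:68/132 -14:68/133 -13:68/133 -12:68/133 -11:53/110 -10:29/73 -9:62/117 -8:65/121 -7:64/120 -6:67/128 -5:61/140 -4:26/157 -3:17/171 -2:14/177 -1:13/177 0:13/177 1:13/177 2:13/178 3:14/178 4:18/176 5:46/158 6:71/144 7:69/140 8:69/136 9:68/138 10:59/124 11:22/66 12:60/118 13:65/124 14:66/133 15:68/140 16:68/140 17:68/139 18:68/139 19:68/140 20:68/140 21:68/141 22:69/139 23:67/140 24:69/142 25:69/143 26:67/141 27:58/130 28:10/145 29:12/191 30:10/172
```

View pics/w6.png

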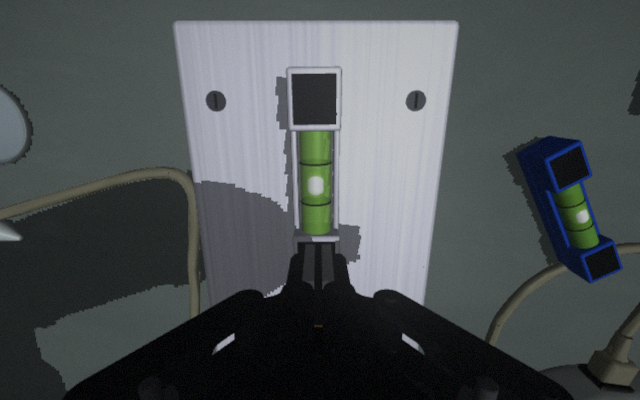

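The picture shows the fingertips on the near black land below (318,240). The bubble at (316,184) sits between the rings at rows 163 and 205. The force is 12 N, so I'll ease it slightly and let it hold steady.

```bash
python3 -m handwheel '-1 0 0 -0.02 0;-1 0 0 0 0;-1 0 0 0 0;-1 0 0 0 0;-1 0 0 0 0' | egrep 'pos|contact'
python3 -m handwheel '-1 0 0 0 0;-1 0 0 0 0;-1 0 0 0 0;-1 0 0 0 0;-1 0 0 0 0' | egrep 'pos|contact'
python3 -m handwheel '-1 0 0 0 0;-1 0 0 0 0;-1 0 0 0 0;-1 0 0 0 0;-1 0 0 0 0' | egrep 'clock|pos|contact'
python3 -c "
from h import *
i,s,b=bub2()" | tr ' ' '\n' | egrep '^-?[0-7]:' | xargs
```

```text
eef_pos: [0.5801, 0.0899, 0.0527]
contact_force: [-2.2, 0.2, 8.8]
eef_pos: [0.5801, 0.0899, 0.0527]
contact_force: [-3.5, 0.0, 8.6]
clock: 24.85
eef_pos: [0.5801, 0.0899, 0.0527]
contact_force: [-3.2, -0.6, 8.4]
-7:64/120 -6:66/128 -5:60/141 -4:26/158 -3:17/171 -2:14/176 -1:13/177 0:13/177 1:14/178 2:13/178 3:14/178 4:18/176 5:47/157 6:70/144 7:69/139
```

The push is steady at 8.5 N, and the bubble is central (edges −4.5 and 5, the middle of the vial at about 0.7). Handing in.

```bash
python3 -c "
from rig import arm
print(arm.sign_off())"
```

```text
the job is handed in; nothing more can be done
None
```

The plate is level and handed in: the bubble rests within about 0.5 mm of the middle between the rings, the arm is still pressing the spirit level down at about 8.5 N, and the flask and bottle were not touched.

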